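# Close up the gauge case

### The job

Close up the grey gauge case: fold the standing clear flap down flat over the gauges, then swing the lid fully shut, and last slide the orange catch on the lid's front edge all the way across to the case's right so that the lid is locked. Only push with the fingertips, gently: do not grip, lift or force anything, leave the contents of the case in their places and do not disturb the other things on the bench.

Things in the scene. Friction and masses are not known exactly. Their poses are not given: they have to be found in the camera images.
- gauge_case: Grey plastic case, open, heavy and immovable; base 160 mm (x, front to back) by 280 (y) by 50 high. Origin: centre of its underside; x points to its back (lid hinge), roughly away from the robot, y to its left, z up. Left half: black foam with four gauge wells (floor at 31, foam top at 40.5 mm above the bench) and the flap; right half: bays 22 mm deep with a tape roll and a marker.
- flap (a joint): Hinge of the flap, an aluminium frame with clear panes, 116 mm (along x) by 112 (hinge to free edge) by 3 thick, hinged left of the gauge wells. 0: folded flat over the gauges; 1.57: upright; leans out to 1.8. Folds to the case's right. Friction hinge (0.07 N m): stays where it is left. While it stands the lid strikes it and cannot shut.
- flap_hinge (a point): Middle of the flap's hinge line, which runs along the case's x axis 43.5 mm above the bench; axes as the case's. The flap's outer (left, later upper) face lies 1 mm from the hinge line; folded down that face is 44.5 mm above the bench.
- flap_edge (a point): Middle of the flap's free edge, 112 mm from the hinge line, on the outer face. A strip 40 mm long there is turned up 5 mm from that face.
- lid (a joint): Hinge of the lid, a grey shell 163 mm (hinge to front edge) by 283 by 16 deep, hinged along the back of the case. 0: fully shut; 1.57: upright; leans back to 1.9. Friction hinge (0.36 N m): stays at any angle where it is left, so it has to be pushed all the way down. Shut, its top is 66 mm above the bench.
- lid_hinge (a point): Middle of the lid's hinge line, which runs along the case's y axis 50 mm above the bench; axes as the case's. The lid's outer face lies 16 mm from the plane through the hinge line and its rim.
- lid_edge (a point): Middle of the lid's front edge (the top edge while it stands open), on the outer face, 162 mm from the hinge line.
- catch (a joint): Slide catch, m: 0 open, 0.020 fully across and locked. Slides along the lid's front edge toward the case's right (-y); 1.2 N of friction, stays where it is left. With the lid shut its hook goes under the keeper on the case front; slid across before, the hook strikes the keeper and the lid cannot shut.
- catch_block (a point): Centre of the top of the catch's orange thumb block, which is 20 mm along y, 14 mm along x, and stands 14.5 mm proud of the lid's outer face, 15 mm from the lid's front edge near its middle. z axis: the lid's outward normal. An orange plate reaches from it over the front edge.
- radius_gauge_0: Orange radius gauge, 52x52x9 mm, lying loose in one of the wells; origin at the centre of its underside.
- radius_gauge_1: Yellow radius gauge, 52x52x9 mm, lying loose in one of the wells; origin at the centre of its underside.
- radius_gauge_2: Green radius gauge, 52x52x9 mm, lying loose in one of the wells; origin at the centre of its underside.
- tape_orange: Roll of orange masking tape, 100 mm across, 19 mm high, lying in the right half of the case; origin at the centre of its underside. Stays there.
- marker_red: Red marker, 137 mm long, 18 mm high, lying in the narrow bay at the right end of the case; origin at its underside. Stays there.
- tape_measure: Bystander: yellow and black tape measure, 64x75x30 mm; origin at the centre of its underside.
- screwdriver: Bystander: screwdriver with yellow and black handle, 192 mm long; origin at its underside.
- spirit_level: Bystander: small white spirit level, 214x22x42 mm; origin at the centre of its underside.
- seam_roller: Bystander: seam roller with blue handle, 192 mm long; origin at its underside.
- cartridge: Bystander: white sealant cartridge with nozzle, 319 mm long, 51 mm thick, lying; origin at its underside.

How it is judged:
By the outcome, as a careful person would: the job done as asked, in the order asked, and still so for the second after the job is handed in, with the robot touching nothing.
It also fails if it takes over 59 s, if anything falls off the work surface, if the arm or the gripper's body presses on something with over 40 N, if the wrist force passes 120 N, or if a joint passes its speed limit or range.

### The arm

A 6-joint arm with a two-finger parallel gripper is mounted at the origin on a cart in front of the work surface, level with it; the furniture and walls round the work are solid. World frame = base frame: x ahead of the robot, y to its left, z up, the work surface at z = 0. Lengths are in m, angles in degrees, forces in N, time in s.
With the tool pointing down it reaches from about 0.35 to 0.875 m from the base axis. Payload 4.2 kg.
Tool frame: the origin (TCP) lies on the centre line of the jaws, within the pads' length; the fingertips stand tip_reach ahead of it and the grasp point (between the pads) is the TCP (tip_reach is the distance from the TCP to the fingertips, in m); z points along the fingers, y is the line along which they close (so a half turn about z gives the same grasp; the last joint's range is limited). The gripper opens to 87 mm and grips with 3 to 60 N. Pads are 19 mm wide; open, the fingers measure 117 mm over their backs; the gripper's body (75 mm by 190 mm) begins 51 mm behind the grasp point.
Start: joints at [83.801, 22.042, 0.453, 0, -68.411, -14.817], TCP at [0.224, 0.583, 0.21] pointing down, gripper open.
Joint ranges: [-179.83, 179.83], [-69.29, 118.12], [-61.27, 80.66], [-181.25, 117.63], [-171.15, -9.14], [-177.46, 177.46]. Speed limits (degrees/s): [159.86, 159.86, 180, 180, 180, 180].

### API

Orientations are given as a 3x3 rotation matrix whose columns are the frame's x, y, z axes.
In Python, from station import sense, capture, finish_job, tip_reach gives the robot as it stands.
- The arm moves only by the tool arm_command, never from a script. Its argument "deltas" is a list of rows, each a list of 7 numbers: the turn, a rotation vector about the tool's x, y, z in rad, then the shift along the tool's x, y, z in cm, then the closure, from -1 (fully open) to 1 (shut), so that 0 is half open. In form: [[rx, ry, rz, dx, dy, dz, hand], ...]. A call has 1 to 8 rows; each row is the pose to reach, as a shift and turn from the pose commanded when the call began, along the tool's axes at that moment; what a row does not reach only later rows make up. A row lasts 1/12 s, in which the tool goes at most 41.7 mm and 7.16 degrees, less where a joint would pass 70% of its speed; a pose out of reach is approached as far as the arm can. A call with a gripper value outside its range is refused whole. The fingers move at their own pace and stop on an object; the grip force is fixed at half the most. Time passes only in rows, so rows that repeat a pose let the fingers close. It gives the time, the measured TCP pose, the force, the opening and the grip force at its end, in the units of the state.
- sense(): the state, without advancing time (a new reading comes with each control period).
- capture(name): name is "side" or "top"; returns a dict with "pixels" (400x640x3 uint8, blue, green, red), "fovy" (degrees; the focal length in pixels is half the picture's height over the tangent of half this angle, whatever the lens; pixels are square), "cx", "cy" (the principal point, pixels), "rvec" (rotation vector, rad) and "tvec" (3), from world to camera coordinates, as OpenCV has them. Camera axes: x right, y down, z forward; pixel columns grow to the right and rows downward; lengths in m; the calibration is good to about 2 mm. A picture is of the moment at which its call begins. There is no depth.
- finish_job(): hands the job in; it is judged then, once.
The state is a dict: "time_s": time; "joints": joint angles; "joint_velocities": joint speeds; "effort": joint torques, N m; "tcp_pos": TCP position; "ee_rot": TCP orientation; "wrist_force": force on the tool from outside, world axes, zero at the start; "moment": the same for the moment, N m; "gripper_width": opening from 0.0 (shut) to 1.0 (fully open); "gripper_force": force on a finger pad.
Only numpy, scipy, OpenCV 4.12 (cv2) and the standard library are available. Lean on these libraries where they do the work, as an engineer would, in place of code of your own. Each camera call takes 0.05 s, during which the arm holds its last target. There are 200 camera calls.

## Working session

There is one attempt and no reset: what is moved stays moved. The work goes in short steps, Python scripts to look and compute and a tool call to move; the robot and the scene stay as the last step left them, time stands still between calls to the robot, and variables do not carry over. Pictures are saved under pics/ and viewed, at most 10 in all, crops included, and the job is handed in when it is done.

Besides the shell and the picture viewer there is one more tool, called after ">>>" as a command line: name --pt "numbers of a row" for each row, then --argument value for the rest. arm_command: Moves the arm, as the interface text tells. Its arguments: {"type":"object","properties":{"deltas":{"type":"array"}},"required":["deltas"]}

```bash
mkdir -p pics; ls
cat > h.py <<'E'
import numpy as np, cv2
from station import sense, capture, finish_job, tip_reach
def cam(n):
    c=capture(n); h,w=c["pixels"].shape[:2]
    f=h/2/np.tan(np.radians(c["fovy"])/2)
    c["K"]=np.array([[f,0,c["cx"]],[0,f,c["cy"]],[0,0,1.]]); c["R"]=cv2.Rodrigues(np.array(c["rvec"],float))[0]
    c["t"]=np.array(c["tvec"],float).ravel(); c["o"]=-c["R"].T@c["t"]; return c
def ray(c,u,v):
    d=c["R"].T@np.linalg.solve(c["K"],[u,v,1]); return c["o"],d/np.linalg.norm(d)
def plane(c,u,v,z):
    o,d=ray(c,u,v); return o+d*(z-o[2])/d[2]
def proj(c,p):
    q=c["K"]@(c["R"]@np.array(p,float)+c["t"]); return q[:2]/q[2]
def two(c1,p1,c2,p2):
    o,d=ray(c1,*p1); q,e=ray(c2,*p2)
    s=np.linalg.lstsq(np.c_[d,-e],q-o,rcond=None)[0]; a=o+d*s[0]; b=q+e*s[1]
    return (a+b)/2,np.linalg.norm(a-b)
def move(p):  # shift to world point p of the TCP in tool axes, cm
    s=sense(); return np.round(np.array(s["ee_rot"]).T@(np.array(p)-s["tcp_pos"])*100,1)
E
python3 - <<'E'
from h import *
for n in("top","side"):
    c=cam(n); cv2.imwrite(f"pics/{n}0.png",c["pixels"]); print(n,c["o"].round(3),c["R"].round(2).tolist(),c["K"][0,0])
s=sense();print(tip_reach if not callable(tip_reach) else tip_reach(),s)
E
```

```text
pics
top [0.163 0.041 1.687] [[-0.32, -0.95, -0.0], [-0.92, 0.32, -0.24], [0.23, -0.08, -0.97]] 515.6298418865758
side [0.338 1.116 1.182] [[-0.98, -0.18, -0.0], [-0.12, 0.66, -0.74], [0.14, -0.73, -0.67]] 431.4959212561625
0.019 {'time_s': 0.1, 'joints': array([ 8.38007009e+01,  2.20863557e+01,  3.86733711e-01, -2.59298801e-02,
       -6.84112550e+01, -1.48156229e+01]), 'joint_velocities': array([ 0.02694085, -0.09218379,  0.24096546,  0.16409692, -0.06359139,
        0.1035763 ]), 'effort': array([-2.74586018e-04, -3.91689277e+01,  1.87937146e+01,  4.23188701e+00,
        1.35057134e-02, -7.03016917e-05]), 'tcp_pos': array([0.2239206 , 0.58289748, 0.20896145]), 'ee_rot': array([[ 9.33427217e-01, -3.58766272e-01, -6.27322692e-04],
       [-3.58766810e-01, -9.33425331e-01, -1.87837348e-03],
       [ 8.83381589e-05,  1.97838749e-03, -9.99998039e-01]]), 'wrist_force': array([-0.48169782,  0.11595799, -0.22300674]), 'moment': array([-0.04311408,  0.01017249,  0.04327557]), 'gripper_force': 0.0, 'gripper_width': 0.9988618871726506}
```

View pics/top0.png

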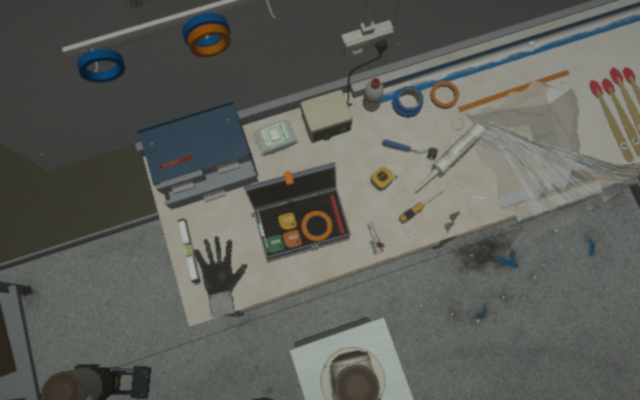

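View pics/side0.png

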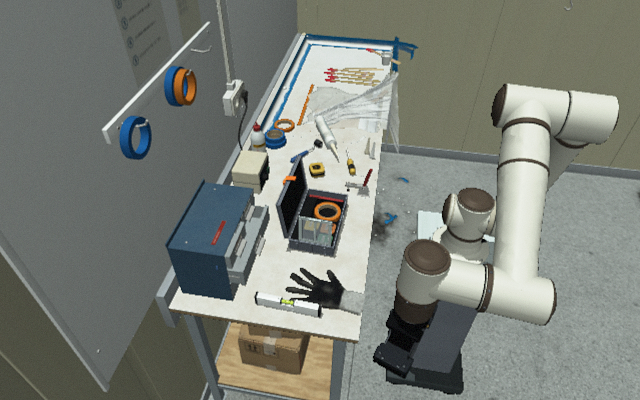

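The top view shows the case around (300,225), with the lid standing behind it, the orange catch at (289,178) and the flap near (262,230). In the side view the flap stands at (315,228) and the catch is at (291,179). I'll enlarge both.

Run:
```python
import cv2,numpy as np
t=cv2.imread("pics/top0.png")[155:270,235:365]; s=cv2.imread("pics/side0.png")[150:275,265:365]
t=cv2.resize(t,None,fx=3.2,fy=3.2*1,interpolation=3); s=cv2.resize(s,None,fx=3.7,fy=3.7,interpolation=3)
H=max(t.shape[0],s.shape[0]); o=np.zeros((H,t.shape[1]+s.shape[1],3),np.uint8); o[:t.shape[0],:t.shape[1]]=t;o[:s.shape[0],t.shape[1]:]=s
cv2.imwrite("pics/crop0.png",o); print(o.shape,t.shape)
for n in("top0","side0"):
    hsv=cv2.cvtColor(cv2.imread(f"pics/{n}.png"),cv2.COLOR_BGR2HSV)
    m=cv2.inRange(hsv,(3,140,90),(16,255,255)); k,l,st,ce=cv2.connectedComponentsWithStats(m)
    print(n,[(st[i].tolist(),ce[i].round(1).tolist()) for i in range(1,k) if st[i][4]>20])
```

```text
(462, 786, 3) (368, 416, 3)
top0 [([189, 24, 36, 18, 289], [205.1, 30.3]), ([197, 40, 28, 15, 208], [211.4, 48.2]), ([538, 71, 30, 11, 94], [553.3, 76.4]), ([431, 82, 28, 26, 191], [443.9, 94.8]), ([459, 84, 70, 27, 239], [492.5, 97.4]), ([284, 172, 10, 13, 86], [288.3, 177.9]), ([301, 211, 32, 30, 366], [316.4, 225.4]), ([283, 230, 18, 17, 194], [291.6, 238.8])]
side0 [([174, 69, 13, 34, 253], [178.8, 84.5]), ([185, 76, 10, 26, 177], [190.2, 88.6]), ([308, 85, 6, 10, 22], [310.3, 89.0]), ([297, 96, 12, 29, 70], [302.7, 111.3]), ([275, 119, 19, 13, 82], [284.9, 125.1]), ([283, 176, 13, 9, 54], [289.1, 178.4]), ([314, 202, 27, 19, 205], [327.4, 211.4]), ([332, 224, 4, 10, 29], [333.4, 228.0])]
```

View pics/crop0.png

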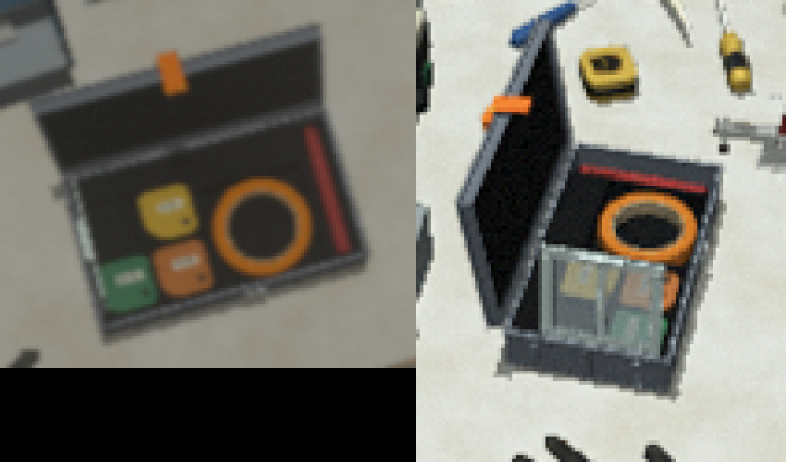

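```bash
cat > m.py <<'E'
from h import *
T=lambda x,y:(x/3.2+235-.35,y/3.2+155-.35); S=lambda x,y:((x-416)/3.7+265-.35,y/3.7+150-.35)
ct,cs=cam("top"),cam("side")
top=dict(FL=T(103,328),FR=T(365,250),BR=T(327,112),BL=T(66,182)); side=dict(FL=S(678,360),FR=S(721,168),BR=S(578,148),BL=S(503,330))
for k in top: print(k,plane(ct,*top[k],.05).round(3),plane(cs,*side[k],.05).round(3))
loc=dict(FL=(-.08,.14),FR=(-.08,-.14),BR=(.08,-.14),BL=(.08,.14))
from scipy.optimize import least_squares
def W(p,l): c,s=np.cos(p[2]),np.sin(p[2]); return np.array([p[0]+c*l[0]-s*l[1],p[1]+s*l[0]+c*l[1],l[2]])
def f(p): return np.concatenate([proj(c,W(p,(*loc[k],.05)))-d[k] for c,d in((ct,top),(cs,side)) for k in loc])
r=least_squares(f,[.6,.1,0],loss="soft_l1"); P=r.x; print("case",P,r.fun.round(1))
def L(w): c,s=np.cos(P[2]),np.sin(P[2]); d=w[:2]-P[:2]; return np.array([c*d[0]+s*d[1],-s*d[0]+c*d[1],w[2]]).round(4)
for a,b,n in((T(37,105),S(460,205),"lid L"),(T(320,28),S(548,25),"lid R"),(T(172,73),S(508,108),"catch?")):
    w,e=two(ct,a,cs,b); print(n,w.round(3),L(w),round(e,4))
# flap corners: plane local x = +-.058 from ray at side
for uv,x in((S(542,248),None),(S(664,268),None)):
    o,d=ray(cs,*uv); print("flap",[(z,L(o+d*(z-o[2])/d[2])) for z in(.13,.14,.15,.155)])
E
python3 m.py
```

```text
FL [0.443 0.134 0.05 ] [0.438 0.137 0.05 ]
FR [ 0.433 -0.14   0.05 ] [ 0.432 -0.135  0.05 ]
BR [ 0.582 -0.152  0.05 ] [ 0.586 -0.139  0.05 ]
BL [0.598 0.124 0.05 ] [0.607 0.13  0.05 ]
case [ 0.51517308 -0.00728579 -0.0473812 ] [-0.7  0.7  1.4  1.  -0.9 -1.8 -1.6 -0.5 -1.1 -0.2  1.  -1.3 -0.1 -2.
  1.4 -0.1]
lid L [0.641 0.121 0.198] [0.1193 0.1338 0.1981] 0.0037
lid R [ 0.622 -0.155  0.198] [ 0.1133 -0.1428  0.1982] 0.0048
catch? [ 0.626 -0.009  0.207] [0.1109 0.004  0.2068] 0.0028
flap [(0.13, array([0.0547, 0.1036, 0.13  ])), (0.14, array([0.052 , 0.1132, 0.14  ])), (0.15, array([0.0493, 0.1228, 0.15  ])), (0.155, array([0.0479, 0.1276, 0.155 ]))]
flap [(0.13, array([-0.0607,  0.1029,  0.13  ])), (0.14, array([-0.0623,  0.1125,  0.14  ])), (0.15, array([-0.0639,  0.1221,  0.15  ])), (0.155, array([-0.0647,  0.1269,  0.155 ]))]
```

Case centre is about (0.515, -0.007) with yaw -2.7°. The lid stands at about 1.8 rad and the flap is near upright with its edge at z≈0.155. Next I go to the left of the flap with the fingers shut.

>>> arm_command --pt "0 0 -0.04 5.2 3.4 -3 1" --pt "0 0 -0.08 10.4 6.7 -3 1" --pt "0 0 -0.12 15.6 10 -3 1" --pt "0 0 -0.16 20.8 13.4 -3 1" --pt "0 0 -0.2 26 16.8 -3 1" --pt "0 0 -0.24 31.2 20.1 -3 1" --pt "0 0 -0.28 36.4 23.5 -3 1" --pt "0 0 -0.32 41.6 26.8 -3 1"

```text
time_s: 0.87
tcp_pos: [0.4188, 0.3162, 0.2393]
ee_rot: [[0.999, -0.044, 0.0], [-0.044, -0.999, 0.0], [0.0, -0.0, -1.0]]
wrist_force: [1.6, 0.6, 0.3]
gripper_width: 0.478
gripper_force: 0.0
```

```bash
cat >> h.py <<'E'
P=np.array([.515,-.0073,-.0474])  # case x,y,yaw
c_,s_=np.cos(P[2]),np.sin(P[2]); Rc=np.array([[c_,-s_,0],[s_,c_,0],[0,0,1]])
def Wc(l): return Rc@np.array(l,float)+[P[0],P[1],0]
def Lc(w): return Rc.T@(np.array(w)-[P[0],P[1],0])
def tool(l,s=None):  # shift of fingertip centre to case-local point, tool axes cm
    s=s or sense(); R=np.array(s["ee_rot"]); return (R.T@(Wc(l)-s["tcp_pos"]-R[:,2]*.019)*100).round(2)
def stat():
    s=sense(); R=np.array(s["ee_rot"]); print("t",s["time_s"],"tip local",Lc(s["tcp_pos"]+R[:,2]*.019).round(4),"yaw",np.degrees(np.arctan2(R[1,0],R[0,0])).round(1),"z",R[:,2].round(3),"F",s["wrist_force"].round(1)); return s
E
python3 -c "
from h import *
stat(); print(tool((-.008,.19,.20)))"
```

```text
t 0.8667 tip local [-0.1115  0.3186  0.2203] yaw -2.5 z [ 0.  0. -1.] F [1.6 0.6 0.3]
[10.31 12.89  2.03]
```

>>> arm_command --pt "0 0 0 3.4 3.4 0.5 1" --pt "0 0 0 6.8 6.8 1 1" --pt "0 0 0 10.3 10 1.5 1" --pt "0 0 0 10.3 12.9 2 1" --pt "0 0 0 10.3 12.9 4.5 1" --pt "0 0 0 10.3 12.9 7 1" --pt "0 0 0 10.3 12.9 8.5 1" --pt "0 0 0 10.3 12.9 8.5 1"

```text
time_s: 1.53
tcp_pos: [0.5127, 0.1825, 0.1502]
ee_rot: [[0.999, -0.049, -0.007], [-0.049, -0.999, -0.004], [-0.007, 0.004, -1.0]]
wrist_force: [-0.3, -0.9, -0.8]
gripper_width: 0.006
gripper_force: 0.0
```

```bash
python3 -c "
from h import *
stat(); c=cam('side'); p=c['pixels'][140:300,245:405]; cv2.imwrite('pics/s1.png',cv2.resize(p,None,fx=3.7,fy=3.7,interpolation=3))"
```

```text
t 1.5333 tip local [-0.0115  0.1894  0.1312] yaw -2.8 z [-0.007 -0.004 -1.   ] F [-0.3 -0.9 -0.8]
```

View pics/s1.png

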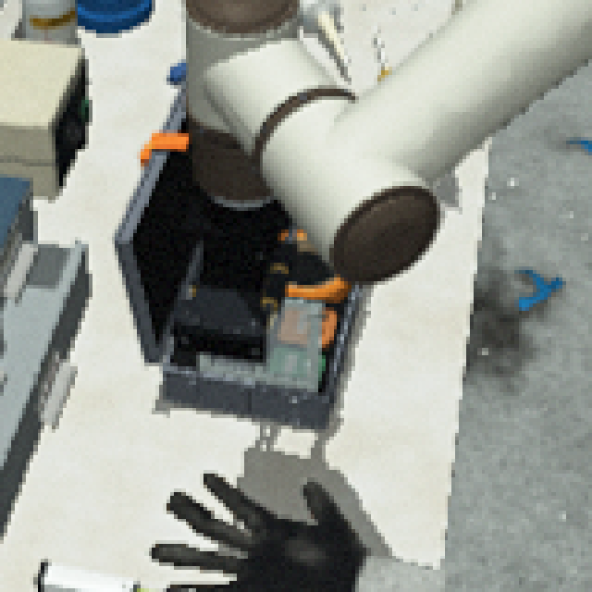

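The view shows the closed fingers left of the flap, which still stands; the lid and catch are untouched at (165,145). I now push the flap along an arc.

>>> arm_command --pt "0 0 0 0 2 0.1 1" --pt "0 0 0 0 3.6 0.2 1" --pt "0 0 0 0 4.7 0.2 1" --pt "0 0 0 0 5.8 0.3 1" --pt "0 0 0 0 6.9 0.5 1" --pt "0 0 0 0 8 0.9 1" --pt "0 0 0 0 9 1.4 1" --pt "0 0 0 0 9 1.4 1"

```text
time_s: 2.25
tcp_pos: [0.5096, 0.0925, 0.1389]
ee_rot: [[0.999, -0.049, -0.003], [-0.049, -0.999, -0.001], [-0.003, 0.001, -1.0]]
wrist_force: [0.5, -0.1, -0.0]
gripper_width: 0.004
gripper_force: 0.0
```

```bash
python3 -c "
from h import *
stat(); c=cam('side'); p=c['pixels'][140:300,245:405]; t=cam('top')['pixels'][150:280,220:380]
cv2.imwrite('pics/s2.png',np.hstack([cv2.resize(p,(400,400),interpolation=3),cv2.resize(t,(400,400),interpolation=3)]))"
```

```text
t 2.25 tip local [-0.0102  0.0994  0.1199] yaw -2.8 z [-0.003 -0.001 -1.   ] F [ 0.5 -0.1 -0. ]
```

View pics/s2.png

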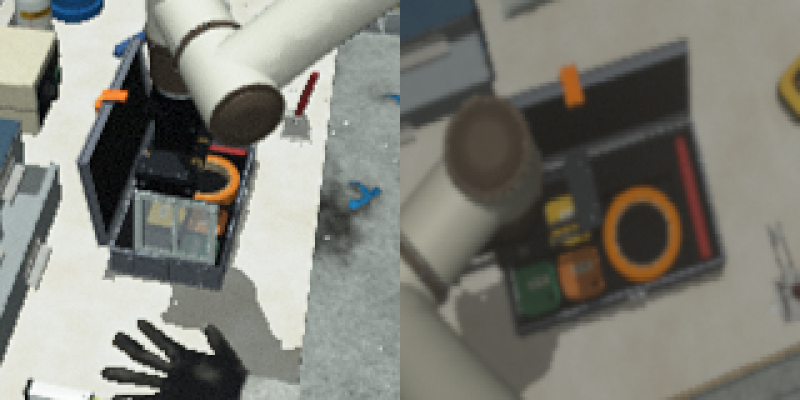

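Run:
```python
from h import *
c=cam('side'); s=sense(); R=np.array(s["ee_rot"])
q=lambda l:((proj(c,Wc(l))-[245,140])*2.5).round(0).tolist()
tip=Lc(s["tcp_pos"]+R[:,2]*.019); print("tip in s2",q(tip),q(tip+[0,0,.07]),q(tip+[.0,-.015,0]))
for u,v in((54,77.2),(88,83.2),(54,100),(86,104)):
    o,d=ray(c,u+245,v+140); print((u,v),[Lc(o+d*(z-o[2])/d[2]).round(3).tolist() for z in(.0435,.08,.1,.12,.14,.155)])
for th in(1.8,1.57,1.3,1.05): print(th,[q((x,.127-.112*np.cos(th),.0435+.112*np.sin(th))) for x in(.052,-.064)],q((.052,.127,.0435)))
p=c['pixels'][195:260,285:350]; cv2.imwrite('pics/s3.png',cv2.resize(p,(585,585),interpolation=3))
```

```text
tip in s2 [180.0, 203.0] [180.0, 166.0] [182.0, 195.0]
(54, 77.2) [[0.077, 0.023, 0.044], [0.067, 0.058, 0.08], [0.061, 0.077, 0.1], [0.056, 0.096, 0.12], [0.051, 0.115, 0.14], [0.047, 0.13, 0.155]]
(88, 83.2) [[-0.052, 0.024, 0.044], [-0.058, 0.059, 0.08], [-0.061, 0.078, 0.1], [-0.064, 0.097, 0.12], [-0.067, 0.117, 0.14], [-0.07, 0.131, 0.155]]
(54, 100) [[0.048, 0.132, 0.044], [0.039, 0.164, 0.08], [0.034, 0.181, 0.1], [0.029, 0.198, 0.12], [0.025, 0.216, 0.14], [0.021, 0.229, 0.155]]
(86, 104) [[-0.065, 0.125, 0.044], [-0.07, 0.156, 0.08], [-0.073, 0.174, 0.1], [-0.076, 0.191, 0.12], [-0.079, 0.209, 0.14], [-0.081, 0.222, 0.155]]
1.8 [[127.0, 205.0], [212.0, 220.0]] [133.0, 247.0]
1.57 [[132.0, 191.0], [216.0, 205.0]] [133.0, 247.0]
1.3 [[137.0, 178.0], [221.0, 191.0]] [133.0, 247.0]
1.05 [[142.0, 171.0], [224.0, 184.0]] [133.0, 247.0]
```

View pics/s3.png

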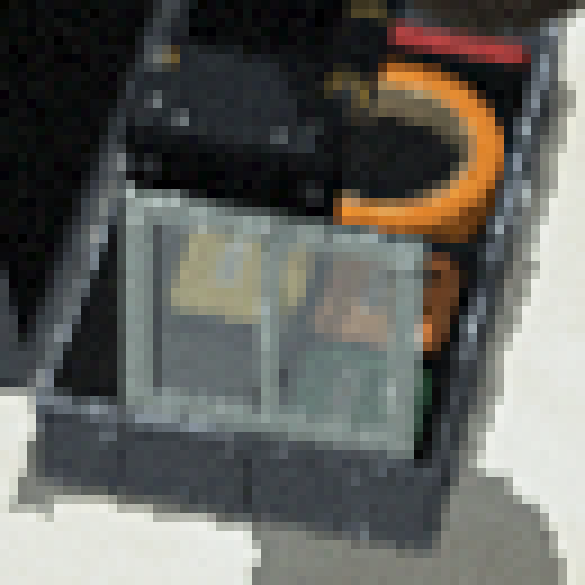

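Run:
```python
from h import *
a=cv2.imread("pics/side0.png"); b=cam('side')['pixels']
for col in(302,318,326,329): 
    print(col); [print(x[208:250,col].sum(1).astype(int).tolist()) for x in(a,b)]
```

```text
302
[67, 78, 63, 78, 69, 80, 79, 36, 339, 532, 386, 337, 208, 233, 228, 226, 210, 224, 233, 212, 208, 224, 209, 215, 211, 220, 230, 223, 229, 237, 324, 394, 393, 407, 287, 179, 201, 196, 198, 179, 192, 187]
[124, 77, 68, 57, 46, 68, 53, 2, 352, 544, 413, 359, 240, 243, 234, 228, 232, 244, 238, 224, 224, 233, 234, 225, 219, 233, 243, 244, 237, 234, 323, 418, 408, 424, 295, 188, 216, 210, 205, 216, 205, 214]
318
[329, 334, 370, 338, 393, 405, 386, 386, 382, 322, 175, 451, 647, 449, 391, 407, 417, 407, 399, 375, 334, 310, 290, 293, 305, 302, 303, 320, 346, 371, 389, 376, 392, 403, 386, 411, 381, 250, 180, 199, 193, 183]
[117, 141, 162, 161, 65, 50, 38, 59, 77, 49, 32, 235, 421, 426, 413, 393, 387, 428, 415, 402, 347, 315, 301, 305, 295, 291, 320, 314, 325, 348, 353, 348, 379, 420, 417, 372, 232, 209, 194, 208, 210, 217]
326
[118, 70, 66, 70, 97, 81, 79, 75, 48, 277, 419, 324, 435, 612, 385, 391, 429, 430, 419, 420, 432, 438, 400, 415, 394, 348, 333, 353, 371, 358, 363, 377, 374, 379, 392, 399, 364, 317, 337, 217, 172, 190]
[123, 71, 84, 91, 87, 75, 76, 78, 63, 282, 447, 342, 356, 482, 423, 401, 372, 371, 372, 381, 378, 398, 428, 435, 410, 364, 336, 357, 330, 335, 336, 345, 339, 337, 383, 427, 391, 267, 234, 234, 196, 203]
329
[140, 65, 74, 83, 78, 71, 64, 82, 62, 297, 439, 361, 295, 332, 451, 422, 448, 361, 380, 384, 393, 389, 387, 374, 386, 377, 381, 377, 382, 384, 372, 378, 386, 380, 365, 375, 390, 378, 382, 270, 175, 187]
[148, 57, 92, 98, 84, 86, 73, 71, 90, 296, 457, 389, 277, 295, 465, 454, 462, 405, 403, 398, 409, 393, 410, 406, 405, 409, 404, 393, 413, 403, 401, 390, 418, 408, 397, 390, 406, 341, 234, 214, 192, 208]
```

Measurements are ambiguous: the flap's top edge appears unmoved. I raise the hand clear and look.

>>> arm_command --pt "0 0 0 0 0 -3 1" --pt "0 0 0 0 -2 -6 1" --pt "0 0 0 0 -6 -9 1" --pt "0 0 0 -2 -10 -11 1" --pt "0 0 0 -5 -14 -12 1" --pt "0 0 0 -8 -18 -12 1" --pt "0 0 0 -8 -20 -12 1" --pt "0 0 0 -8 -20 -12 1"

```text
time_s: 3.12
tcp_pos: [0.4385, 0.3034, 0.2611]
ee_rot: [[0.999, -0.041, 0.002], [-0.041, -0.999, 0.003], [0.002, -0.003, -1.0]]
wrist_force: [0.0, 0.3, -0.7]
gripper_width: 0.006
gripper_force: 0.0
```

```bash
python3 -c "
from h import *
stat(); p=cam('side')['pixels'][195:260,275:350]; t=cam('top')['pixels'][160:270,240:360]
cv2.imwrite('pics/s4.png',np.hstack([cv2.resize(p,(400,347),interpolation=3),cv2.resize(t,(379,347),interpolation=3)]))"
```

```text
t 3.1167 tip local [-0.0911  0.3068  0.2421] yaw -2.3 z [ 0.002  0.003 -1.   ] F [ 0.   0.3 -0.7]
```

View pics/s4.png

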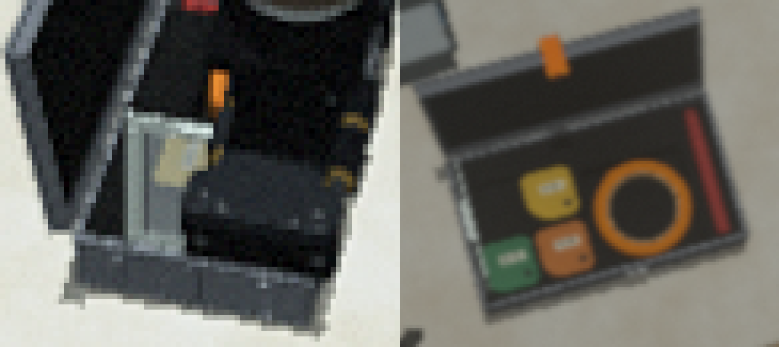

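Run:
```python
from h import *
s=sense(); R=np.array(s["ee_rot"]); tip=s["tcp_pos"]+R[:,2]*.019; out=[]
for n in("side","top"):
    c=cam(n); p=c["pixels"]; a=proj(c,tip); b=proj(c,tip-R[:,2]*.07); print(n,a,b)
    x,y=(a-[45,50]).astype(int); x=max(x,0); q=cv2.resize(p[y:y+90,x:x+90],(400,400),interpolation=3)
    for z,col in((a,(0,0,255)),(b,(0,255,0))): cv2.circle(q,tuple(int(v) for v in (z-[x,y]+.5)*400/90),4,col,1)
    out.append(q)
cv2.imwrite("pics/s5.png",cv2.convertScaleAbs(np.hstack(out),alpha=2.2))
```

```text
side [329.26419888 245.65528533] [329.95908328 228.88918865]
top [203.32731969 267.99807246] [197.45590628 264.79592606]
```

View pics/s5.png

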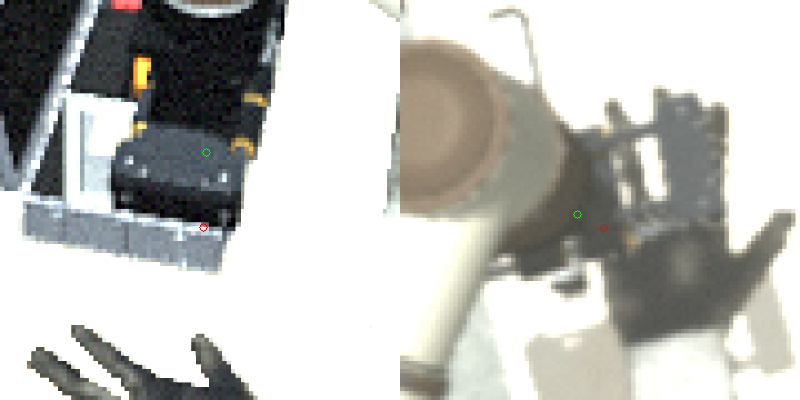

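The flap still stands, and the gripper's long body hides the fingers from the side camera. I turn the tool a quarter turn so the narrow side faces the camera and the fingers show.

>>> arm_command --pt "0 0 0.12 1 1 0 1" --pt "0 0 0.24 2 2 0 1" --pt "0 0 0.36 3 3 0 1" --pt "0 0 0.48 4 4 0 1" --pt "0 0 0.6 5 5 0 1" --pt "0 0 0.72 6 6 0 1" --pt "0 0 0.84 7 7 0 1" --pt "0 0 0.96 8 8 0 1"

```text
time_s: 3.98
tcp_pos: [0.5172, 0.2121, 0.2599]
ee_rot: [[0.527, -0.85, -0.0], [-0.85, -0.527, -0.0], [0.0, 0.001, -1.0]]
wrist_force: [-0.3, -0.2, 0.1]
gripper_width: 0.003
gripper_force: 0.0
```

>>> arm_command --pt "0 0 0.12 0 0 0 1" --pt "0 0 0.24 0 0 0 1" --pt "0 0 0.36 0 0 0 1" --pt "0 0 0.48 0 0 0 1" --pt "0 0 0.6 0 0 0 1" --pt "0 0 0.61 0 0 0 1" --pt "0 0 0.61 0 0 0 1"

```text
time_s: 4.57
tcp_pos: [0.5167, 0.2131, 0.26]
ee_rot: [[-0.045, -0.999, -0.0], [-0.999, 0.045, -0.0], [0.0, 0.0, -1.0]]
wrist_force: [0.3, -0.6, -0.3]
gripper_width: 0.001
gripper_force: 0.0
```

Run:
```python
from h import *
s=stat(); R=np.array(s["ee_rot"]); tip=s["tcp_pos"]+R[:,2]*.019; print(s["joints"].round(0))
c=cam("side"); p=c["pixels"]; x,y=245,170
q=cv2.convertScaleAbs(cv2.resize(p[y:y+110,x:x+140],None,fx=5,fy=5,interpolation=3),alpha=1.8)
for z,col in((tip,(0,0,255)),(tip-R[:,2]*.07,(0,255,0))): cv2.circle(q,tuple(int(v) for v in (proj(c,z)-[x,y]+.5)*5),4,col,1)
cv2.imwrite("pics/s6.png",q); print(tool((-.01,.19,.128)))
```

```text
t 4.5667 tip local [-0.0088  0.2202  0.241 ] yaw -92.6 z [-0. -0. -1.] F [ 0.3 -0.6 -0.3]
[ 39.  14.  -4.   0. -72. -42.]
[ 3.05  0.12 11.3 ]
```

View pics/s6.png

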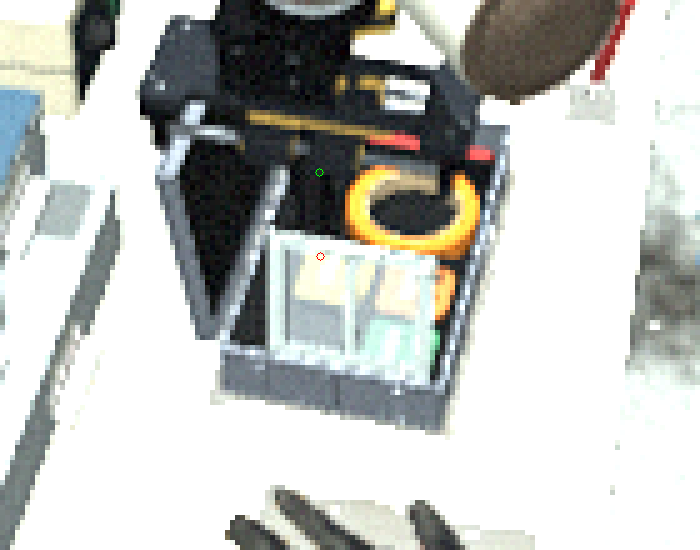

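The picture shows no finger at the predicted tip (320,256); the flap is at (270-435, 235-385). I lower the hand beside the flap and find the finger by differencing against the first image.

>>> arm_command --pt "0 0 0 -1 0 2 1" --pt "0 0 0 -2 0 4 1" --pt "0 0 0 -2 0 6 1" --pt "0 0 0 -2 0 8 1" --pt "0 0 0 -2 0 9 1" --pt "0 0 0 -2 0 9 1"

```text
time_s: 5.12
tcp_pos: [0.516, 0.2332, 0.1675]
ee_rot: [[-0.045, -0.999, -0.005], [-0.999, 0.045, -0.003], [0.003, 0.004, -1.0]]
wrist_force: [0.3, -0.2, 0.4]
gripper_width: 0.0
gripper_force: 0.0
```

```bash
cat > d.py <<'E'
from h import *
s=stat(); R=np.array(s["ee_rot"]); tip=s["tcp_pos"]+R[:,2]*.019
c=cam("side"); a=cv2.imread("pics/side0.png"); d=np.abs(a.astype(int)-c["pixels"]).sum(2)
u,v=proj(c,tip); print("pred tip",u,v,"near/far corners",proj(c,tip+[0,.0095,0]),proj(c,tip-[0,.0095,0]))
u,v=int(u),int(v)
for r in range(v-22,v+16,2): print(r,"".join("#" if x>90 else "." for x in d[r,u-30:u+30]), )
E
python3 d.py
```

```text
t 5.1167 tip local [-0.0105  0.2402  0.1485] yaw -92.6 z [-0.005 -0.003 -1.   ] F [ 0.3 -0.2  0.4]
pred tip 307.74255681764157 245.79481063767014 near/far corners [307.16699829 248.05342419] [308.31230091 243.55901414]
223 ####....#####....##..####.###############################.##
225 ###......######..#...####################....##########.###.
227 ##..............##...####.##############..........#########.
229 ................#....###########################...#######..
231 ........................###############....###############..
233 .........................#########..##...............###....
235 ..........................########...................##.....
237 ..........................########....................##....
239 ..........................#######...........................
241 ...........................######...........................
243 ............................................................
245 ............................................................
247 ............................................................
249 ............................................................
251 ............................................................
253 ............................................................
255 ............................................................
257 ............................................................
259 ............................................................
```

Run:
```python
from h import *
a=cv2.imread("pics/side0.png").astype(int).sum(2); b=cam("side")["pixels"].astype(int).sum(2)
for r in range(232,256): print(r,a[r,302:314].tolist(),b[r,302:314].tolist())
```

```text
232 [211, 306, 296, 303, 295, 291, 291, 280, 303, 286, 280, 322] [12, 18, 54, 62, 55, 39, 50, 46, 102, 168, 127, 134]
233 [220, 306, 287, 308, 302, 298, 296, 295, 295, 287, 275, 332] [28, 20, 43, 43, 52, 35, 32, 29, 165, 311, 277, 270]
234 [230, 305, 305, 299, 303, 300, 294, 301, 302, 297, 300, 326] [72, 20, 34, 43, 57, 55, 39, 33, 159, 325, 314, 336]
235 [223, 299, 300, 298, 304, 304, 293, 292, 300, 297, 285, 311] [138, 11, 42, 60, 49, 58, 23, 56, 174, 330, 306, 325]
236 [229, 298, 307, 294, 299, 306, 302, 305, 296, 311, 296, 330] [192, 39, 22, 60, 21, 61, 12, 11, 156, 324, 307, 335]
237 [237, 311, 319, 287, 298, 302, 307, 298, 298, 298, 295, 302] [187, 71, 36, 44, 50, 41, 20, 62, 191, 315, 297, 319]
238 [324, 392, 369, 340, 325, 342, 314, 310, 290, 293, 279, 284] [256, 51, 23, 70, 48, 54, 9, 124, 282, 321, 296, 288]
239 [394, 440, 414, 401, 382, 396, 347, 392, 337, 338, 324, 269] [342, 73, 23, 57, 29, 36, 0, 172, 355, 359, 337, 277]
240 [393, 404, 383, 352, 379, 375, 384, 442, 418, 413, 385, 316] [373, 119, 22, 27, 42, 14, 60, 258, 433, 433, 385, 317]
241 [407, 412, 377, 326, 420, 
[... 1159 characters left out ...]
148, 188] [271, 234, 241, 242, 201, 209, 177, 210, 205, 179, 153, 195]
251 [340, 310, 308, 259, 254, 263, 210, 229, 178, 186, 162, 193] [358, 330, 310, 271, 254, 271, 210, 239, 190, 211, 176, 191]
252 [484, 505, 497, 518, 503, 503, 438, 290, 232, 282, 260, 201] [502, 504, 517, 526, 530, 511, 447, 294, 254, 286, 281, 214]
253 [671, 668, 671, 682, 684, 684, 658, 518, 521, 526, 481, 300] [686, 684, 686, 694, 696, 698, 667, 529, 530, 524, 496, 302]
254 [665, 671, 661, 655, 668, 678, 678, 687, 690, 689, 665, 507] [675, 677, 680, 677, 677, 683, 689, 695, 697, 701, 671, 519]
255 [664, 656, 658, 663, 668, 675, 674, 680, 677, 672, 683, 687] [672, 664, 671, 672, 680, 684, 687, 685, 682, 691, 687, 695]
```

>>> arm_command --pt "0 0 0 1 0 1.5 1" --pt "0 0 0 2 0 3 1" --pt "0 0 0 4 0 4.5 1" --pt "0 0 0 5.5 0 4.5 1" --pt "0 0 0 6.5 0 4.5 1" --pt "0 0 0 7 0 4.5 1" --pt "0 0 0 7 0 4.5 1"

```text
time_s: 5.8
tcp_pos: [0.5152, 0.164, 0.127]
ee_rot: [[-0.047, -0.999, 0.003], [-0.999, 0.047, 0.002], [-0.002, -0.003, -1.0]]
wrist_force: [1.0, 0.2, 0.0]
gripper_width: 0.007
gripper_force: 0.0
```

```bash
sed -i 's/v-22,v+16,2/v-22,v+16,1/; s/>90/>110/' d.py; python3 d.py
```

```text
t 5.8 tip local [-0.0079  0.1712  0.108 ] yaw -92.7 z [ 0.003  0.002 -1.   ] F [1.  0.2 0. ]
pred tip 311.96563668982907 238.40745153700323 near/far corners [311.44157031 240.5083334 ] [312.48469223 236.32665716]
216 .#..#########.....######...######...########.......#######..
217 .#....########....############...##..#####################..
218 .##.......###.....##################...##.##############....
219 .##...............######################.........########..#
220 .................#######################..........######..##
221 .................#######################.............#......
222 ..................##############################..##........
223 ....................#.#############################.........
224 .........................##############....############.....
225 ..........................#############..............##.....
226 ..........................########...................##.....
227 ..........................########...................##.....
228 ...........................#######...................##.....
229 ...........................#######....
[... 882 characters left out ...]
..................................................
244 ............................................................
245 ............................................................
246 ............................................................
247 ............................................................
248 ............................................................
249 ............................................................
250 ............................................................
251 ............................................................
252 ............................................................
253 .................###........................................
```

>>> arm_command --pt "0 0 0 1 0 0 1" --pt "0 0 0 2 0 0 1" --pt "0 0 0 3 0 0 1" --pt "0 0 0 4 0 0 1" --pt "0 0 0 5 0 0 1" --pt "0 0 0 6 0 0 1" --pt "0 0 0 6 0 0 1"

```text
time_s: 6.43
tcp_pos: [0.5109, 0.1026, 0.1251]
ee_rot: [[-0.048, -0.999, -0.001], [-0.999, 0.048, -0.0], [0.001, 0.001, -1.0]]
wrist_force: [-0.6, -0.5, -0.4]
gripper_width: 0.002
gripper_force: 0.0
```

```bash
python3 d.py|head -40
```

```text
t 6.4333 tip local [-0.0094  0.1095  0.1061] yaw -92.7 z [-0.001 -0.    -1.   ] F [-0.6 -0.5 -0.4]
pred tip 316.49194490104907 225.83723120258867 near/far corners [316.0051668  227.81471347] [316.97421046 223.87808063]
203 .....#...###...........##########..##############.........##
204 .....########....................##################.........
205 .........######..#.............########.....########......#.
206 .................#............##########........#####.....#.
207 ............................###########..........#####......
208 .............................########.............####..##..
209 ............................#####.##..#.#...........###.##..
210 ............................#####.....#............####.....
211 ...............####.........#####..................####.....
212 ..............###########...#####..................####.....
213 ..............############..#####...................###.....
214 ..............############...#####.#................###.....
215 .............##############..##############.........##......
216 ............##.#.#.########...##
[... 888 characters left out ...]
..##.###.#.#..##......#..####.###...#.............
231 .............#.##...#.#..........#.###....#.................
232 ................#...#.##.##...##.#.#..#.##..................
233 ................#.#..###.##...#.#..##.#....#................
234 ................#..#..###.#...#.....###.......#.............
235 ................#....######...#.......#......#..............
236 ................#.............#.............................
237 ................#..#..........#...............#..#..........
238 ...............##.......#.##..#..............##..#..........
239 ...........#..............##..#..............#..##..........
240 ..........##..............##................................
```

The flap is now tilting (its top edge moved from row 216 to 211.5). The real tip sits about 28 mm higher than modelled, so I continue the arc with that correction, shifted forward for clearance to the lid.

>>> arm_command --pt "0 0 0 0.6 0.6 0.5 1" --pt "0 0 0 1.2 1.2 1.0 1" --pt "0 0 0 1.8 1.8 1.5 1" --pt "0 0 0 2.4 2.5 2 1" --pt "0 0 0 3 2.5 2.4 1" --pt "0 0 0 3.5 2.5 2.8 1" --pt "0 0 0 4 2.5 3.4 1" --pt "0 0 0 4.5 2.5 4.1 1"

```text
time_s: 7.15
tcp_pos: [0.4845, 0.0602, 0.0838]
ee_rot: [[-0.046, -0.999, 0.001], [-0.999, 0.046, 0.0], [-0.0, -0.001, -1.0]]
wrist_force: [0.3, 0.1, 1.0]
gripper_width: 0.009
gripper_force: 0.3
```

Run:
```python
from h import *
stat(); c=cam("side"); b=c["pixels"].astype(int).sum(2)
for th in(1.57,1.2,.9,.7,.5,.3,0): print(th,[proj(c,Wc((x,.127-.112*np.cos(th),.0435+.112*np.sin(th)))).round(1).tolist() for x in(.05,-.066)])
a=cv2.imread("pics/side0.png").astype(int).sum(2)
d=abs(a-b)
for r in range(192,246): print(r,"".join("#" if x>90 else "." for x in d[r,295:345]))
```

```text
t 7.15 tip local [-0.0336  0.066   0.0648] yaw -92.6 z [ 0.001  0.    -1.   ] F [0.3 0.1 1. ]
1.57 [[298.2, 216.3], [332.1, 222.0]]
1.2 [[301.2, 209.8], [334.4, 215.3]]
0.9 [[303.4, 207.6], [335.8, 212.9]]
0.7 [[304.5, 207.7], [336.5, 212.9]]
0.5 [[305.4, 209.0], [337.0, 214.2]]
0.3 [[306.0, 211.4], [337.2, 216.6]]
0 [[306.4, 216.9], [337.1, 222.0]]
192 ......##...##..###################################
193 ....#.#...##...####.##################.##...######
194 .....##..###...#############.#########.####..#####
195 ...###...###...########################.##.#......
196 ...##....##....########################.##.#.#....
197 ..#..#...##.......#..###############.#..##........
198 ....##..##.............################...........
199 ..####.###....................###########.####.#..
200 ....#.####..........................############..
201 ......####..................................####..
202 .....####..................###########......#....#
203 ....#####...........####..##############...###...#
204 ....####............##..##################.....#.#
205 ....#############....########
[... 1521 characters left out ...]
##########################.##..#........
234 ...#.#############################..##..##........
235 ...#.##############################.##..##........
236 ...#.#############################..##..##........
237 ....##############################......#.....##..
238 ...##############################...#..##.....###.
239 ...###############################..#..##....#####
240 ....#############################..##........#####
241 ..........#######################...#.##....######
242 ...............#################....#.##....######
243 ....................##############.##.##....######
244 .........................##########....#....######
245 ...............................####...##...#######
```

The flap is at about 0.5 rad, as planned. Now the last of the arc.

>>> arm_command --pt "0 0 0 0.5 0 0.7 1" --pt "0 0 0 0.9 0 1.4 1" --pt "0 0 0 1.2 0 2.1 1" --pt "0 0 0 1.4 0 2.7 1" --pt "0 0 0 1.5 0 3.3 1" --pt "0 0 0 1.6 0 3.8 1" --pt "0 0 0 1.7 0 4.2 1" --pt "0 0 0 1.7 0 4.2 1"

```text
time_s: 7.87
tcp_pos: [0.4828, 0.0434, 0.0411]
ee_rot: [[-0.046, -0.999, -0.002], [-0.999, 0.046, -0.001], [0.001, 0.002, -1.0]]
wrist_force: [-0.3, -0.7, 0.1]
gripper_width: 0.003
gripper_force: 0.0
```

>>> arm_command --pt "0 0 0 0 0 0.2 1" --pt "0 0 0 0 0 0.4 1"

```text
time_s: 8.03
tcp_pos: [0.4836, 0.0438, 0.0382]
ee_rot: [[-0.046, -0.999, 0.0], [-0.999, 0.046, 0.0], [-0.0, -0.0, -1.0]]
wrist_force: [0.0, -0.8, -0.0]
gripper_width: 0.008
gripper_force: 0.2
```

>>> arm_command --pt "0 0 0 0 0 0.2 1" --pt "0 0 0 0 0 0.3 1" --pt "0 0 0 0 0 0.3 1"

```text
time_s: 8.28
tcp_pos: [0.4835, 0.0438, 0.035]
ee_rot: [[-0.046, -0.999, -0.0], [-0.999, 0.046, 0.0], [-0.0, 0.0, -1.0]]
wrist_force: [0.1, -1.0, -0.2]
gripper_width: 0.005
gripper_force: 0.0
```

>>> arm_command --pt "0 0 0 0 0 0.2 1" --pt "0 0 0 0 0 0.3 1" --pt "0 0 0 0 0 0.3 1"

```text
time_s: 8.53
tcp_pos: [0.4836, 0.0438, 0.0323]
ee_rot: [[-0.046, -0.999, 0.0], [-0.999, 0.046, 0.0], [-0.0, -0.0, -1.0]]
wrist_force: [-0.2, -0.2, 2.2]
gripper_width: 0.007
gripper_force: 0.8
```

Run:
```python
from h import *
stat(); c=cam("side"); b=c["pixels"].astype(int).sum(2); cv2.imwrite("pics/f.png",c["pixels"])
a=cv2.imread("pics/side0.png").astype(int).sum(2); d=abs(a-b)
for r in range(200,248): print(r,"".join("#" if x>90 else "." for x in d[r,292:345]), b[r,333:340].tolist())
```

```text
t 8.5333 tip local [-0.0338  0.0496  0.0133] yaw -92.6 z [ 0.  0. -1.] F [-0.2 -0.2  2.2]
200 ..........###..........................########.###.. [459, 488, 537, 570, 581, 487, 270]
201 ..........##...........................#######.###... [427, 479, 519, 548, 465, 196, 119]
202 ..........##.................##########.######..####. [413, 463, 515, 478, 243, 123, 108]
203 .........###...............#############..###...####. [401, 458, 471, 325, 122, 115, 122]
204 .........##.#............################.....#####.# [372, 422, 408, 187, 106, 124, 133]
205 ........###.............#################..###.####.# [347, 392, 293, 127, 126, 140, 167]
206 ........##..............###############.#..####.###.# [294, 351, 144, 114, 126, 145, 151]
207 .......###.............##################..########.# [184, 325, 120, 113, 137, 136, 137]
208 ......####.............#########.....#####.#####.#.#. [130, 259, 110, 133, 97, 129, 128]
209 .......###.............#######.............######.##. [96, 181, 122, 123, 123, 121, 124]
210 ......###..............####.................#####..#. [71, 153, 161,
[... 2754 characters left out ...]
...##### [32, 121, 193, 153, 274, 361, 389]
241 .............########################..####.....##### [76, 195, 192, 187, 363, 389, 390]
242 ..................####################.#.##....###### [116, 220, 154, 225, 403, 390, 391]
243 ......................################.#.##....###### [110, 209, 147, 247, 388, 387, 389]
244 ............................##########.#..#....###### [149, 210, 197, 282, 380, 392, 390]
245 ..................................####...##...####### [179, 208, 234, 337, 395, 376, 381]
246 ........................................##....####### [209, 167, 239, 335, 380, 375, 391]
247 ........................................##....####### [201, 153, 247, 357, 389, 398, 382]
```

The flap is down: its free corner is at (336,222.5), against (337,222) predicted for flat, and contact came at TCP z 0.032. A light final press, then I rise clear.

>>> arm_command --pt "0 0 0 0 0 0.15 1" --pt "0 0 0 0 0 0.3 1" --pt "0 0 0 0 0 0.3 1"

```text
time_s: 8.83
tcp_pos: [0.4838, 0.0437, 0.0315]
ee_rot: [[-0.045, -0.999, 0.001], [-0.999, 0.045, -0.001], [0.001, -0.001, -1.0]]
wrist_force: [-6.1, 0.4, 19.6]
gripper_width: 0.005
gripper_force: 10.0
```

>>> arm_command --pt "0 0 0 0 0 -1 1" --pt "0 0 0 0 0 -3 1" --pt "0 0 0 0 0 -6 1" --pt "0 0 0 0 0 -10 1" --pt "0 0 0 0 0 -14 1" --pt "0 0 0 0 0 -18 1" --pt "0 0 0 0 0 -22 1" --pt "0 0 0 0 0 -24 1"

```text
time_s: 9.5
tcp_pos: [0.4852, 0.0439, 0.2745]
ee_rot: [[-0.045, -0.999, 0.008], [-0.999, 0.045, 0.002], [-0.002, -0.008, -1.0]]
wrist_force: [0.8, 0.7, 0.8]
gripper_width: 0.001
gripper_force: 0.0
```

Run:
```python
from h import *
stat(); c=cam("top"); s=cam("side"); b=s["pixels"].astype(int).sum(2)
for r in range(214,228): print(r,b[r,331:341].tolist())
for n,uv,z in(("box front-left",(308,140),0),("box fr",(352,128),0),("box topfl",(303,108),.1),("green dev",(262,152),0),("cab drawer",(257,182),.1)): print(n,Lc(plane(c,*uv,z)).round(3))
# lid corners again via catch: outer edge
for n,uv in(("catch side",(289.1,178.4)),): 
    print(two(c,(288.3,177.9),s,uv)[0].round(3), Lc(two(c,(288.3,177.9),s,uv)[0]).round(3))
```

```text
t 9.5 tip local [-0.032   0.0498  0.2555] yaw -92.6 z [ 0.008  0.002 -1.   ] F [0.8 0.7 0.8]
214 [83, 75, 80, 101, 286, 463, 389, 421, 375, 199]
215 [61, 97, 175, 265, 412, 437, 404, 400, 298, 161]
216 [183, 251, 400, 423, 459, 415, 402, 341, 150, 206]
217 [372, 404, 465, 425, 405, 376, 325, 233, 126, 220]
218 [420, 421, 410, 393, 357, 262, 190, 170, 138, 246]
219 [393, 376, 345, 279, 248, 192, 190, 141, 197, 411]
220 [252, 228, 189, 201, 205, 194, 145, 71, 235, 474]
221 [118, 98, 117, 133, 170, 138, 102, 88, 180, 314]
222 [503, 450, 350, 321, 204, 107, 52, 127, 251, 295]
223 [734, 715, 655, 644, 573, 465, 65, 186, 376, 255]
224 [693, 685, 695, 731, 749, 691, 82, 192, 374, 170]
225 [623, 559, 539, 683, 733, 567, 48, 192, 288, 165]
226 [607, 554, 377, 457, 602, 308, 67, 193, 235, 182]
227 [605, 550, 363, 384, 336, 69, 100, 231, 216, 235]
box front-left [ 0.287 -0.101  0.   ]
box fr [ 0.286 -0.261  0.   ]
box topfl [ 0.362 -0.108  0.1  ]
green dev [0.289 0.064 0.   ]
cab drawer [0.157 0.103 0.1  ]
[ 0.626 -0.008  0.209] [0.111 0.005 0.209]
```

>>> arm_command --pt "0 0 0 2 -3.5 0 1" --pt "0 0 0 4 -7 0 1" --pt "0 0 0 6 -10.5 0 1" --pt "0 0 0 8 -14 0 1" --pt "0 0 0 10 -17.5 0 1" --pt "0 0 0 11 -20.5 0 1" --pt "0 0 0 11 -21.7 0 1" --pt "0 0 0 11 -21.7 0 1"

```text
time_s: 10.27
tcp_pos: [0.6966, -0.0772, 0.2643]
ee_rot: [[-0.048, -0.999, -0.005], [-0.999, 0.048, 0.0], [0.0, 0.005, -1.0]]
wrist_force: [-0.1, 0.5, 0.5]
gripper_width: 0.003
gripper_force: 0.0
```

Run:
```python
from h import *
stat(); print(tool((.185,-.06,.18-.031)))
```

```text
t 10.2667 tip local [ 0.1847 -0.0612  0.2453] yaw -92.8 z [-0.005  0.    -1.   ] F [-0.1  0.5  0.5]
[-0.12 -0.09  9.63]
```

>>> arm_command --pt "0 0 0 0 0 2 1" --pt "0 0 0 0 0 4 1" --pt "0 0 0 0 0 5.5 1" --pt "0 0 0 0 0 7 1" --pt "0 0 0 0 0 8.5 1" --pt "0 0 0 0 0 9.6 1" --pt "0 0 0 0 0 9.6 1"

```text
time_s: 10.85
tcp_pos: [0.6926, -0.0756, 0.1693]
ee_rot: [[-0.046, -0.999, -0.007], [-0.999, 0.046, 0.001], [-0.0, 0.007, -1.0]]
wrist_force: [-1.3, -0.8, -1.0]
gripper_width: 0.004
gripper_force: 0.0
```

Run:
```python
from h import *
stat(); b=cam("side")["pixels"]; hsv=cv2.cvtColor(b,cv2.COLOR_BGR2HSV)
m=cv2.inRange(hsv,(3,140,90),(16,255,255)); k,l,st,ce=cv2.connectedComponentsWithStats(m)
print([(st[i].tolist(),ce[i].round(1).tolist()) for i in range(1,k) if st[i][4]>10 and 265<ce[i][0]<350])
```

```text
t 10.85 tip local [ 0.1805 -0.0598  0.1503] yaw -92.6 z [-0.007  0.001 -1.   ] F [-1.3 -0.8 -1. ]
[([309, 85, 5, 7, 17], [310.8, 87.9]), ([284, 129, 8, 3, 11], [287.7, 130.3]), ([283, 176, 13, 9, 55], [289.1, 178.6]), ([314, 202, 27, 19, 207], [327.2, 211.5])]
```

>>> arm_command --pt "0 0 0 0 1.2 0 1" --pt "0 0 0 0 2.2 -0.2 1" --pt "0 0 0 0 3.2 -0.4 1" --pt "0 0 0 0 4.2 -0.6 1" --pt "0 0 0 0 5.2 -0.8 1" --pt "0 0 0 0 6.2 -0.8 1" --pt "0 0 0 0 7 -0.8 1" --pt "0 0 0 0 7 -0.8 1"

```text
time_s: 11.57
tcp_pos: [0.6249, -0.0728, 0.183]
ee_rot: [[-0.046, -0.999, 0.003], [-0.999, 0.046, 0.0], [-0.0, -0.003, -1.0]]
wrist_force: [0.7, 0.8, 0.8]
gripper_width: 0.003
gripper_force: 0.3
```

```bash
cat > k.py <<'E'
from h import *
stat(); c=cam("side"); hsv=cv2.cvtColor(c["pixels"],cv2.COLOR_BGR2HSV)
m=cv2.inRange(hsv,(3,140,90),(16,255,255)); k,l,st,ce=cv2.connectedComponentsWithStats(m)
print([(st[i].tolist(),ce[i].round(1).tolist()) for i in range(1,k) if st[i][4]>10 and 265<ce[i][0]<360 and ce[i][1]>135])
for a in (104,90,75,60,45,30,15,0):
    A=np.radians(a); u=np.array([-np.cos(A),np.sin(A)]); n=np.array([np.sin(A),np.cos(A)]); p=np.array([.08,.05])+.147*u+.0305*n; q=np.array([.08,.05])+.162*u+.016*n
    print(a,proj(c,Wc((p[0],.005,p[1]))).round(1),"edge local",q.round(3))
E
python3 k.py
```

```text
t 11.5667 tip local [ 0.113  -0.0602  0.164 ] yaw -92.6 z [ 0.003  0.    -1.   ] F [0.7 0.8 0.8]
[([287, 176, 14, 8, 58], [293.5, 178.9]), ([315, 202, 26, 20, 202], [327.9, 211.7])]
104 [280.8 182.4] edge local [0.135 0.203]
90 [290.1 181.3] edge local [0.096 0.212]
75 [300.8 182.4] edge local [0.054 0.211]
60 [311.5 185.6] edge local [0.013 0.198]
45 [321.3 190.8] edge local [-0.023  0.176]
30 [329.4 197.5] edge local [-0.052  0.145]
15 [335.2 205.1] edge local [-0.072  0.107]
0 [338.3 213. ] edge local [-0.082  0.066]
```

>>> arm_command --pt "0 0 0 0 0.6 0.8 1" --pt "0 0 0 0 1.6 1.0 1" --pt "0 0 0 0 2.6 1.0 1" --pt "0 0 0 0 3.7 1.1 1" --pt "0 0 0 0 4.9 1.3 1" --pt "0 0 0 0 6.1 1.6 1" --pt "0 0 0 0 7.2 2 1" --pt "0 0 0 0 7.2 2 1"

```text
time_s: 12.28
tcp_pos: [0.5514, -0.0694, 0.1605]
ee_rot: [[-0.046, -0.999, -0.003], [-0.999, 0.046, 0.001], [-0.0, 0.003, -1.0]]
wrist_force: [-0.8, -0.0, -0.1]
gripper_width: 0.004
gripper_force: 0.0
```

```bash
python3 k.py|head -2
```

```text
t 12.2833 tip local [ 0.0392 -0.0603  0.1415] yaw -92.6 z [-0.003  0.001 -1.   ] F [-0.8 -0.  -0.1]
[([309, 183, 15, 9, 72], [315.8, 186.4]), ([315, 202, 26, 20, 180], [328.0, 212.0])]
```

>>> arm_command --pt "0 0 0 0 1 0.5 1" --pt "0 0 0 0 2 1 1" --pt "0 0 0 0 2.9 1.6 1" --pt "0 0 0 0 3.8 2.4 1" --pt "0 0 0 0 4.6 3.2 1" --pt "0 0 0 0 5.3 4.1 1" --pt "0 0 0 0 5.9 5.1 1" --pt "0 0 0 0 6.5 6.1 1"

```text
time_s: 13.0
tcp_pos: [0.4887, -0.0667, 0.0998]
ee_rot: [[-0.046, -0.999, -0.001], [-0.999, 0.046, -0.0], [0.0, 0.0, -1.0]]
wrist_force: [0.3, 0.2, 0.7]
gripper_width: 0.004
gripper_force: 0.6
```

```bash
python3 k.py|head -2
```

```text
t 13.0 tip local [-0.0234 -0.0606  0.0808] yaw -92.6 z [-0.001 -0.    -1.   ] F [0.3 0.2 0.7]
[([330, 201, 12, 21, 100], [336.3, 208.4])]
```

>>> arm_command --pt "0 0 0 0 0.4 0.6 1" --pt "0 0 0 0 0.8 1.2 1" --pt "0 0 0 0 1.1 1.9 1" --pt "0 0 0 0 1.3 2.6 1" --pt "0 0 0 0 1.5 3.2 1" --pt "0 0 0 0 1.6 3.8 1" --pt "0 0 0 0 1.7 4.2 1" --pt "0 0 0 0 1.7 4.2 1"

```text
time_s: 13.72
tcp_pos: [0.4703, -0.066, 0.057]
ee_rot: [[-0.046, -0.999, -0.003], [-0.999, 0.046, -0.0], [0.0, 0.003, -1.0]]
wrist_force: [-0.3, -0.2, 0.5]
gripper_width: 0.005
gripper_force: 0.0
```

>>> arm_command --pt "0 0 0 0 0 0.2 1" --pt "0 0 0 0 0 0.3 1" --pt "0 0 0 0 0 0.3 1"

```text
time_s: 13.97
tcp_pos: [0.4712, -0.0659, 0.0549]
ee_rot: [[-0.046, -0.999, -0.001], [-0.999, 0.046, -0.0], [0.0, 0.001, -1.0]]
wrist_force: [0.1, -0.7, -0.7]
gripper_width: 0.004
gripper_force: 0.0
```

>>> arm_command --pt "0 0 0 0 0 0.1 1" --pt "0 0 0 0 0 0.15 1" --pt "0 0 0 0 0 0.15 1"

```text
time_s: 14.22
tcp_pos: [0.4715, -0.0658, 0.0538]
ee_rot: [[-0.046, -0.999, 0.0], [-0.999, 0.046, -0.0], [0.0, -0.0, -1.0]]
wrist_force: [-1.2, -0.5, 2.6]
gripper_width: 0.007
gripper_force: 1.1
```

```bash
python3 k.py
```

```text
t 14.2167 tip local [-0.0407 -0.0605  0.0348] yaw -92.6 z [ 0. -0. -1.] F [-1.2 -0.5  2.6]
[([335, 212, 8, 13, 50], [339.0, 216.7])]
104 [280.8 182.4] edge local [0.135 0.203]
90 [290.1 181.3] edge local [0.096 0.212]
75 [300.8 182.4] edge local [0.054 0.211]
60 [311.5 185.6] edge local [0.013 0.198]
45 [321.3 190.8] edge local [-0.023  0.176]
30 [329.4 197.5] edge local [-0.052  0.145]
15 [335.2 205.1] edge local [-0.072  0.107]
0 [338.3 213. ] edge local [-0.082  0.066]
```

>>> arm_command --pt "0 0 0 0 0 0.05 1" --pt "0 0 0 0 0 0.1 1" --pt "0 0 0 0 0 0.1 1"

```text
time_s: 14.52
tcp_pos: [0.4715, -0.0659, 0.0537]
ee_rot: [[-0.045, -0.999, 0.0], [-0.999, 0.045, -0.0], [0.0, -0.0, -1.0]]
wrist_force: [-3.6, 0.7, 10.5]
gripper_width: 0.002
gripper_force: 5.0
```

>>> arm_command --pt "0 0 0 0 0 0.05 1" --pt "0 0 0 0 0 0.1 1" --pt "0 0 0 0 0 0.1 1"

```text
time_s: 14.77
tcp_pos: [0.4715, -0.0659, 0.0536]
ee_rot: [[-0.045, -0.999, 0.0], [-0.999, 0.045, -0.001], [0.001, -0.0, -1.0]]
wrist_force: [-5.7, 0.7, 16.2]
gripper_width: 0.004
gripper_force: 8.5
```

The lid stops firmly at TCP z 0.0536, so it is shut. I rise, clear the view and locate the catch.

>>> arm_command --pt "0 0 0 0 0 -0.5 1" --pt "0 0 0 0 0 -2 1" --pt "0 0 0 0 -2 -5 1" --pt "0 0 0 0 -5 -8 1" --pt "0 0 0 -2 -8 -11 1" --pt "0 0 0 -5 -11 -12 1" --pt "0 0 0 -7 -13 -12 1" --pt "0 0 0 -7 -13 -12 1"

```text
time_s: 15.43
tcp_pos: [0.6098, 0.0016, 0.1723]
ee_rot: [[-0.043, -0.999, 0.006], [-0.999, 0.043, 0.001], [-0.001, -0.006, -1.0]]
wrist_force: [0.0, -0.9, -0.3]
gripper_width: 0.005
gripper_force: 0.0
```

Run:
```python
from h import *
stat(); C={n:cam(n) for n in("top","side")}; out=[]
for n,c in C.items():
    p=c["pixels"]; hsv=cv2.cvtColor(p,cv2.COLOR_BGR2HSV); m=cv2.inRange(hsv,(3,130,80),(18,255,255)); k,l,st,ce=cv2.connectedComponentsWithStats(m)
    print(n,[(st[i].tolist(),ce[i].round(1).tolist(),Lc(plane(c,*ce[i],.08)).round(3).tolist()) for i in range(1,k) if st[i][4]>8 and 240<ce[i][0]<360 and ce[i][1]>150])
    u,v=proj(c,Wc((-.067,.005,.08))).astype(int); u=min(u,589); print(u,v, "block corners", [proj(c,Wc((-.067+a,.005+b,.0805))).round(1).tolist() for a in(-.007,.007) for b in(-.01,.01)])
    out.append(cv2.resize(p[v-40:v+40,u-50:u+30],(400,400),interpolation=3))
cv2.imwrite("pics/v.png",np.hstack(out))
```

```text
t 15.4333 tip local [0.0943 0.0134 0.1533] yaw -92.5 z [ 0.006  0.001 -1.   ] F [ 0.  -0.9 -0.3]
top [([303, 239, 7, 10, 54], [305.8, 243.5], [-0.076, 0.006, 0.08])]
305 240 block corners [[309.1, 241.9], [303.0, 243.7], [307.9, 237.7], [301.8, 239.5]]
side [([335, 212, 9, 14, 53], [339.3, 216.7], [-0.074, 0.022, 0.08])]
338 213 block corners [[340.7, 211.5], [339.7, 215.2], [336.9, 210.9], [335.9, 214.6]]
```

View pics/v.png

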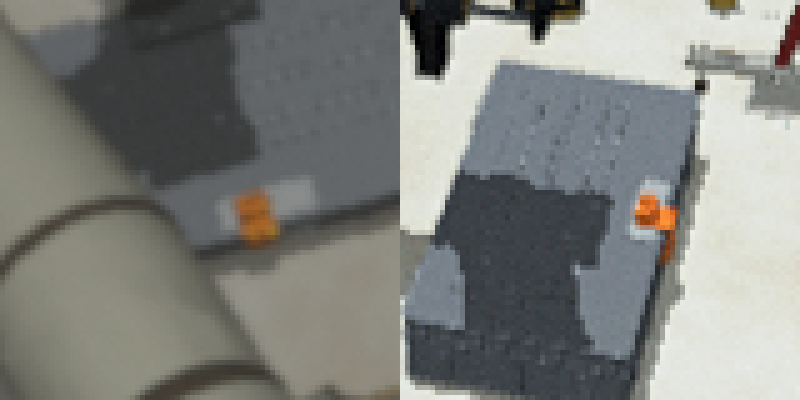

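The last picture shows the lid shut, with the orange catch on its front edge at its open end (top view (255,215) in the crop, local about (-0.067, 0.006)). I approach from its left.

>>> arm_command --pt "0 0 0 -1 3 0 1" --pt "0 0 0 -2 6 0 1" --pt "0 0 0 -3 9 0 1" --pt "0 0 0 -4.2 12 0 1" --pt "0 0 0 -4.2 15 0 1" --pt "0 0 0 -4.2 16.1 2 1" --pt "0 0 0 -4.2 16.1 5 1" --pt "0 0 0 -4.2 16.1 5 1"

```text
time_s: 16.2
tcp_pos: [0.4401, 0.0452, 0.1177]
ee_rot: [[-0.048, -0.999, -0.01], [-0.999, 0.048, -0.003], [0.003, 0.009, -1.0]]
wrist_force: [-0.7, 0.0, -0.1]
gripper_width: 0.003
gripper_force: 0.0
```

```bash
python3 -c "
from h import *
stat(); print(tool((-.067,.05,.041)))"
```

```text
t 16.2 tip local [-0.0775  0.0489  0.0987] yaw -92.7 z [-0.01  -0.003 -1.   ] F [-0.7  0.  -0.1]
[-0.13 -1.11  5.76]
```

>>> arm_command --pt "0 0 0 0 0 1.5 1" --pt "0 0 0 0 0 3 1" --pt "0 0 0 0 0 4.5 1" --pt "0 0 0 0 0 5 1" --pt "0 0 0 0 0 5 1" --pt "0 0 0 0 0 5 1"

```text
time_s: 16.7
tcp_pos: [0.446, 0.0472, 0.0722]
ee_rot: [[-0.046, -0.999, 0.0], [-0.999, 0.046, -0.0], [0.0, -0.0, -1.0]]
wrist_force: [0.1, 0.6, -0.7]
gripper_width: 0.005
gripper_force: 0.0
```

```bash
python3 -c "
from h import *
stat(); print(tool((-.067,.05,.041)),tool((-.067,.0055,.041)))"
```

```text
t 16.7 tip local [-0.0715  0.0511  0.0532] yaw -92.6 z [ 0. -0. -1.] F [ 0.1  0.6 -0.7]
[ 0.11 -0.44  1.22] [ 4.56 -0.44  1.22]
```

>>> arm_command --pt "0 0 0 0 -0.4 0.6 1" --pt "0 0 0 0 -0.4 1.2 1" --pt "0 0 0 0.6 -0.4 1.2 1" --pt "0 0 0 1.2 -0.4 1.2 1" --pt "0 0 0 1.8 -0.4 1.2 1" --pt "0 0 0 2.2 -0.4 1.2 1" --pt "0 0 0 2.5 -0.4 1.2 1" --pt "0 0 0 2.8 -0.4 1.2 1"

```text
time_s: 17.37
tcp_pos: [0.4482, 0.0189, 0.0597]
ee_rot: [[-0.047, -0.999, 0.0], [-0.999, 0.047, 0.0], [-0.0, -0.0, -1.0]]
wrist_force: [-1.0, 1.6, 0.6]
gripper_width: 0.004
gripper_force: 0.8
```

>>> arm_command --pt "0 0 0 0.3 0 0 1" --pt "0 0 0 0.6 0 0 1" --pt "0 0 0 0.9 0 0 1" --pt "0 0 0 1.1 0 0 1" --pt "0 0 0 1.1 0 0 1"

```text
time_s: 17.78
tcp_pos: [0.4477, 0.0082, 0.0595]
ee_rot: [[-0.046, -0.999, -0.0], [-0.999, 0.046, 0.0], [-0.0, 0.0, -1.0]]
wrist_force: [-0.5, 2.6, -2.0]
gripper_width: 0.005
gripper_force: 1.5
```

```bash
cat > o.py <<'E'
from h import *
stat()
for n in("top","side"):
    c=cam(n); hsv=cv2.cvtColor(c["pixels"],cv2.COLOR_BGR2HSV); m=cv2.inRange(hsv,(3,130,80),(18,255,255)); k,l,st,ce=cv2.connectedComponentsWithStats(m)
    print(n,[(st[i].tolist(),ce[i].round(1).tolist(),Lc(plane(c,*ce[i],.08)).round(3).tolist()) for i in range(1,k) if st[i][4]>4 and 240<ce[i][0]<360 and ce[i][1]>150])
E
python3 o.py
```

```text
t 17.7833 tip local [-0.0679  0.0122  0.0405] yaw -92.6 z [-0.  0. -1.] F [-0.5  2.6 -2. ]
top []
side [([341, 211, 3, 12, 24], [342.1, 215.8], [-0.083, 0.015, 0.08])]
```

Contact with the catch is made (about +1.6 to 2.6 N in y). I continue until it meets its stop.

>>> arm_command --pt "0 0 0 0.2 0 0 1" --pt "0 0 0 0.4 0 0 1" --pt "0 0 0 0.4 0 0 1"

```text
time_s: 18.13
tcp_pos: [0.4476, 0.005, 0.0595]
ee_rot: [[-0.047, -0.999, 0.0], [-0.999, 0.047, 0.001], [-0.001, -0.0, -1.0]]
wrist_force: [-2.7, 7.0, -1.5]
gripper_width: 0.003
gripper_force: 3.8
```

>>> arm_command --pt "0 0 0 0.15 0 0 1" --pt "0 0 0 0.3 0 0 1" --pt "0 0 0 0.3 0 0 1"

```text
time_s: 18.38
tcp_pos: [0.4477, 0.0039, 0.0595]
ee_rot: [[-0.047, -0.999, 0.001], [-0.999, 0.047, 0.004], [-0.004, -0.001, -1.0]]
wrist_force: [-4.7, 17.7, -0.8]
gripper_width: 0.001
gripper_force: 8.7
```

Force has climbed to 17.7 N at a firm stop. I back off, rise clear and check.

>>> arm_command --pt "0 0 0 -0.7 0 0 1" --pt "0 0 0 -1.5 0 0 1" --pt "0 0 0 -2 0 -2 1" --pt "0 0 0 -2 -3 -5 1" --pt "0 0 0 -4 -7 -8 1" --pt "0 0 0 -6 -11 -11 1" --pt "0 0 0 -7 -15 -12 1" --pt "0 0 0 -7 -16 -12 1"

```text
time_s: 19.05
tcp_pos: [0.6138, 0.0645, 0.1829]
ee_rot: [[-0.045, -0.999, 0.005], [-0.999, 0.045, -0.0], [-0.0, -0.005, -1.0]]
wrist_force: [1.4, 0.8, 0.3]
gripper_width: 0.007
gripper_force: 0.0
```

```bash
python3 o.py
python3 - <<'E'
from h import *
b=cam("side")["pixels"].astype(int); a=cv2.imread("pics/side0.png").astype(int)
m=(abs(a-b).sum(2)>120).astype(np.uint8); k,l,st,ce=cv2.connectedComponentsWithStats(m)
print([st[i].tolist() for i in range(1,k) if st[i][4]>15])
E
```

```text
t 19.05 tip local [0.0954 0.0764 0.1639] yaw -92.6 z [ 0.005 -0.    -1.   ] F [1.4 0.8 0.3]
top [([308, 237, 8, 11, 56], [311.1, 242.1], [-0.076, -0.011, 0.08])]
side [([336, 209, 8, 13, 50], [340.0, 213.1], [-0.073, 0.004, 0.08])]
[[326, 47, 165, 101, 4931], [373, 83, 246, 286, 18148], [264, 96, 84, 151, 5268], [447, 117, 36, 13, 97], [324, 118, 15, 12, 58], [306, 144, 8, 6, 25], [454, 159, 17, 36, 235], [475, 158, 13, 5, 33], [256, 160, 9, 24, 66], [547, 169, 17, 22, 141], [442, 192, 20, 34, 339], [484, 215, 6, 9, 18], [463, 216, 6, 4, 16], [460, 227, 8, 12, 19], [467, 243, 8, 13, 36], [286, 248, 5, 5, 18], [295, 250, 36, 32, 547], [332, 267, 35, 22, 546], [300, 271, 13, 14, 46], [305, 287, 7, 4, 17], [429, 302, 8, 6, 19], [427, 308, 8, 10, 42], [502, 314, 18, 7, 39], [386, 318, 3, 11, 26], [407, 354, 6, 8, 20], [387, 364, 22, 14, 126]]
```

The catch shifted by 17 to 19 mm according to both cameras. That leaves some doubt about the full 20 mm, so I push once more to confirm the stop.

>>> arm_command --pt "0 0 0 1 4 0 1" --pt "0 0 0 2 8 0 1" --pt "0 0 0 3 12 1 1" --pt "0 0 0 4 15 4 1" --pt "0 0 0 4 16 7 1" --pt "0 0 0 4 16 9 1" --pt "0 0 0 4 16 10 1" --pt "0 0 0 4 16 10 1"

```text
time_s: 19.87
tcp_pos: [0.4452, 0.0296, 0.0774]
ee_rot: [[-0.046, -0.999, -0.006], [-0.999, 0.046, -0.003], [0.003, 0.006, -1.0]]
wrist_force: [-0.0, -0.3, -0.2]
gripper_width: 0.009
gripper_force: 0.0
```

```bash
python3 -c "
from h import *
stat(); print(tool((-.068,.012,.0405)))"
```

```text
t 19.8667 tip local [-0.0716  0.0335  0.0584] yaw -92.7 z [-0.006 -0.003 -1.   ] F [-0.  -0.3 -0.2]
[ 2.15 -0.36  1.79]
```

>>> arm_command --pt "0 0 0 0 -0.2 0.8 1" --pt "0 0 0 0 -0.2 1.5 1" --pt "0 0 0 0.6 -0.2 1.5 1" --pt "0 0 0 1.2 -0.2 1.5 1" --pt "0 0 0 1.7 -0.2 1.5 1" --pt "0 0 0 2.1 -0.2 1.5 1" --pt "0 0 0 2.4 -0.2 1.5 1" --pt "0 0 0 2.4 -0.2 1.5 1"

```text
time_s: 20.53
tcp_pos: [0.4498, 0.0066, 0.0649]
ee_rot: [[-0.047, -0.999, 0.0], [-0.999, 0.047, 0.0], [-0.0, -0.0, -1.0]]
wrist_force: [-0.9, 0.0, 0.7]
gripper_width: 0.005
gripper_force: 0.0
```

>>> arm_command --pt "0 0 0 0.1 0 0 1" --pt "0 0 0 0.2 0 0 1" --pt "0 0 0 0.2 0 0 1"

```text
time_s: 20.78
tcp_pos: [0.4499, 0.0056, 0.0647]
ee_rot: [[-0.046, -0.999, 0.001], [-0.999, 0.046, 0.001], [-0.001, -0.001, -1.0]]
wrist_force: [-0.5, 2.1, 0.4]
gripper_width: 0.004
gripper_force: 1.1
```

>>> arm_command --pt "0 0 0 0.1 0 0 1" --pt "0 0 0 0.2 0 0 1" --pt "0 0 0 0.2 0 0 1"

```text
time_s: 21.03
tcp_pos: [0.4501, 0.0046, 0.0647]
ee_rot: [[-0.046, -0.999, 0.002], [-0.999, 0.046, 0.002], [-0.002, -0.001, -1.0]]
wrist_force: [-2.1, 7.6, 1.6]
gripper_width: 0.006
gripper_force: 3.9
```

The force rises elastically at the same position as before, so the catch is at its stop. I withdraw.

>>> arm_command --pt "0 0 0 -0.7 0 0 1" --pt "0 0 0 -1.5 0 0 1" --pt "0 0 0 -2 0 -2 1" --pt "0 0 0 -2 -2 -5 1" --pt "0 0 0 -4 -5 -8 1" --pt "0 0 0 -6 -8 -11 1" --pt "0 0 0 -7 -10 -13 1" --pt "0 0 0 -7 -10 -13 1"

```text
time_s: 21.7
tcp_pos: [0.5605, 0.0717, 0.2005]
ee_rot: [[-0.043, -0.999, 0.014], [-0.999, 0.043, 0.002], [-0.002, -0.014, -1.0]]
wrist_force: [1.6, 0.4, 1.3]
gripper_width: 0.005
gripper_force: 0.0
```

```bash
python3 o.py; python3 -c "
from station import finish_job; print(finish_job())"
```

```text
t 21.7 tip local [0.042  0.0811 0.1815] yaw -92.5 z [ 0.014  0.002 -1.   ] F [1.6 0.4 1.3]
top [([308, 237, 8, 11, 57], [311.1, 242.0], [-0.076, -0.011, 0.08])]
side [([336, 209, 8, 13, 50], [340.1, 213.3], [-0.073, 0.004, 0.08])]
the job is handed in; nothing more can be done
None
```

The flap is folded flat, the lid is shut and the catch is slid right to its stop; I handed the job in at 21.7 s, without a separate check that the other bench items were undisturbed, and the firmest push was about 20 N.

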